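# Park the cooker whistle in the blind hole under the box lid

## Task

Lift the steel cooker whistle off its little wooden drying stand and park it on the shut wooden box: its stem goes down through the wide round opening in the lid and into the narrow blind hole in the wood underneath. That hole was drilled by hand and is not quite under the middle of the opening, so slide the stem lightly over the wood until you feel it drop in, then let the whistle sink fully home and leave it standing upright with its flange flat on the lid. Be gentle (never push on the box with more than about 25 N), keep the lid shut, and leave the jar, measuring cup, pan and gasket where they are.

Things in the scene. Friction and masses are not known exactly. Their poses are not given: they have to be found in the camera images.
- whistle_center (a point): Centre of the loose upright steel cooker whistle (78 mm tall, 75 to 150 g), on its axis half-way up; z up along it. Grip its 30 mm wide barrel, from 7 mm below to 33 mm above this point; over that a black cap, 31 mm wide, 6 mm high. Below, a flange 44 mm wide, 6 mm thick, underside 13 mm below this point. Starts with the flange on the stand, stem down the stand's bore.
- whistle_tip (a point): Centre of the lower end of the whistle's stem, 39 mm below whistle_center. The stem under the flange is 10 mm in diameter and 26 mm long; its foot is chamfered to 8 mm over 1.5 mm.
- stand: Fixed plain wooden ring, the drying stand: 44 mm in diameter, 30 mm high, with a 16 mm bore down its middle. Origin at the centre of its underside, on the counter.
- box: Wooden box fixed to the counter, 150 x 150 mm, 60 mm high, 70 mm with the shut lid (156 x 156 mm). Origin: centre of its underside; z up; x from the front (small lip on the lid) to the hinge. Under the whole lid opening lies a flat, level dark-wood block, its top 12 mm below the lid's top. It cannot shift sideways but is sprung: it yields above 3 N, about 1 mm per 3 N, 6 mm at most.
- lid_opening (a point): Centre of the lid's round opening (34 mm wide, through the 10 mm lid), at the lid's top face; z up. In the block below is one vertical blind hole, 11.5 mm wide, 1 mm chamfer, 19 mm deep, centred up to 7 mm off this point along the box's x and up to 7 mm along its y (not measured). Stem on the wood: flange 14 mm above the lid; stem in the hole: flange flat on the lid.
- lid (a joint): Angle of the lid's hinge in rad: 0 shut, growing as the front rises; the lid (0.35 kg) falls shut by its weight. It starts shut.
- jar: White ceramic pickle jar, 84 mm in diameter, 120 mm high, to be left alone. Origin at the centre of its underside.
- cup: Blue plastic measuring cup, 72 mm in diameter at the rim, 65 mm high, with a flat handle reaching 98 mm along its -y; to be left alone. Origin at the centre of its underside.
- pan: Small aluminium pan, 156 mm in diameter, 50 mm high, handle reaching 215 mm along its +y; to be left alone. Origin at the centre of its underside.
- gasket: Spare orange gasket, a flat ring 170 mm in diameter, 8 mm thick, lying on the counter; to be left alone. Origin at the centre of its underside.
Not all that is in view belongs to the job. Of the things shaped like the part that bears whistle_center, the bare steel one is meant.

How it is judged:
By the outcome, as a careful person would: the job done as asked, in the order asked, and still so for the second after the job is handed in, with the robot touching nothing.
It also fails if it takes over 64 s, if anything falls off the work surface, if the arm or the gripper's body presses on something with over 40 N, if the wrist force passes 120 N, or if a joint passes its speed limit or range.

## Robot

A 7-joint arm with a two-finger parallel gripper is mounted at the origin on the work surface. World frame = base frame: x ahead of the robot, y to its left, z up, the work surface at z = 0. Lengths are in m, angles in rad, forces in N, time in s.
With the tool pointing down it reaches from about 0.425 to 0.925 m from the base axis. Payload 6.8 kg.
Tool frame: the origin (TCP) lies on the centre line of the jaws, within the pads' length; the fingertips stand 14 mm ahead of it and the grasp point (between the pads) lies 5 mm behind it (r.tips_ahead is the distance from the TCP to the fingertips, in m); z points along the fingers, y is the line along which they close (so a half turn about z gives the same grasp; the last joint's range is limited). The gripper opens to 85 mm and grips with 20 to 120 N. Pads are 22 mm wide; open, the fingers measure 114 mm over their backs; the gripper's body (76 mm by 85 mm) begins 54 mm behind the grasp point. The pads swing forward as they close: fully open they stand 13 mm farther back than shut.
Start: joints at [-1.37, 0.477, 0.022, 1.555, -0.011, 1.109, -0.083], TCP at [0.205, 0.643, 0.245] pointing down, gripper open.
Joint ranges: [-2.96, 2.96], [-0.34, 2.1], [-1.41, 1.46], [0.24, 2.44], [-1.37, 4.51], [0.17, 1.92], [-2.96, 2.96]. Speed limits (rad/s): [2.39, 2.39, 3.14, 3.14, 3.14, 3.14, 3.14].

## Interface

Orientations are given as a rotation vector (axis times angle).
In Python, from bench import r, eyes gives the robot as it stands.
- The arm moves only by the tool step_arm, never from a script. Its argument "rows" is a list of rows, each a list of 6 numbers: the shift along the world's x, y, z in units of 60 cm (1.0 is 60 cm), then the turn, a rotation vector about the world's x, y, z in units of pi rad (1.0 is pi rad). In form: [[x, y, z, rx, ry, rz], ...]. A call has 1 to 5 rows; each row is the pose to reach, as a shift and turn from the pose commanded when the call began, turning the shorter way round; what a row does not reach only later rows make up. A row lasts 1/12 s, in which the tool goes at most 41.7 mm and 7.16 degrees, less where a joint would pass 70% of its speed; a pose out of reach is approached as far as the arm can. A call with a number of a shift or a turn outside -1 to 1 is refused whole. A call with a gripper value outside its range is refused whole. "jaw" is the closure, from 0 (fully open) to 1 (shut), set as the call begins (left out, the last holds). The fingers move at their own pace and stop on an object; "squeeze" is the grip in N (left out, the last holds). Time passes only in rows, so rows that repeat a pose let the fingers close. It gives the time, the measured TCP pose, the force, the opening and the grip force at its end, in the units of the state.
- r.get_obs(): the state, without advancing time (a new reading comes with each control period).
- eyes.grab_frame(name): name is "side" or "top" or "wrist"; returns the picture (384x512x3 uint8, red, green, blue); there is no depth.
- eyes.camera_info(name): a dict with "mtx" (3x3 intrinsics, pixels), "extrinsics" (4x4, takes a point from camera to world coordinates); the wrist camera has in their place "tool_from_camera" (4x4, takes a point from camera to tool coordinates, whose origin is the TCP and whose axes are the flange's). Camera axes: x right, y down, z forward; pixel columns grow to the right and rows downward; lengths in m; the calibration is good to about 2 mm. The wrist camera is an equidistant fisheye: a pixel r from the principal point sees the ray r / f radians off the axis. A picture is of the moment at which its call begins: read the wrist's pose just before it. camera_info takes no time and is no camera call.
- r.hand_in(): hands the job in; it is judged then, once.
The state is a dict: "clock": time; "joints": joint angles; "qvel": joint speeds; "tau": joint torques, N m; "tcp_pos": TCP position; "orientation": TCP orientation; "contact_force": force on the tool from outside, world axes, zero at the start; "moment": the same for the moment, N m; "grip_width": finger opening in m; "gripper_force": force on a finger pad.
Only numpy, scipy, OpenCV 4.12 (cv2) and the standard library are available. Lean on these libraries where they do the work, as an engineer would, in place of code of your own. Each camera call takes 0.05 s, during which the arm holds its last target. There are 200 camera calls.

## Working session

There is one attempt and no reset: what is moved stays moved. The work goes in short steps, Python scripts to look and compute and a tool call to move; the robot and the scene stay as the last step left them, time stands still between calls to the robot, and variables do not carry over. Pictures are saved under pics/ and viewed, at most 10 in all, crops included, and the job is handed in when it is done.

Besides the shell and the picture viewer there is one more tool, called after "Request:" as name(argument=value, ...), one argument or row to a line, values as JSON. step_arm: Moves the arm, as the interface text tells. Shifts and turns lie within -1 to 1; 1 stands for 60 cm of shift or pi rad of turn. Its arguments: {"type":"object","properties":{"rows":{"type":"array"},"jaw":{"type":"number"},"squeeze":{"type":"number"}},"required":["rows"]}

```bash
mkdir -p pics; python3 - <<'E'
from bench import r, eyes
import cv2,numpy as np
o=r.get_obs();print({k:np.round(v,4) for k,v in o.items()}, r.tips_ahead)
for n in["side","top","wrist"]:
    im=eyes.grab_frame(n);cv2.imwrite(f"pics/{n}0.png",im[:,:,::-1])
    print(n,eyes.camera_info(n))
a=[cv2.imread(f"pics/{n}0.png") for n in["side","top"]]
cv2.imwrite("pics/both.png",cv2.resize(np.hstack(a),(800,300)))
E
```

```text
{'clock': np.float64(0.0), 'joints': array([-1.3701,  0.4778,  0.0223,  1.5565, -0.0115,  1.1093, -0.0831]), 'qvel': array([ 0.0001, -0.001 , -0.    , -0.0008,  0.0006, -0.0001,  0.0015]), 'tau': array([ 6.00000e-04, -5.96460e+01,  1.60810e+00, -2.81199e+01,
        1.25000e-02,  9.20000e-03, -0.00000e+00]), 'tcp_pos': array([0.205 , 0.6425, 0.2443]), 'orientation': array([-4.8300e-01, -3.1041e+00,  2.9000e-03]), 'contact_force': array([-0.226 ,  0.3453, -0.2576]), 'moment': array([ 0.0438, -0.0327, -0.0556]), 'gripper_force': np.float64(0.0), 'grip_width': np.float64(0.0855)} 0.014
side {'mtx': array([[405.1127737 ,   0.        , 253.50214539],
       [  0.        , 405.1127737 , 189.47285324],
       [  0.        ,   0.        ,   1.        ]]), 'extrinsics': array([[ 0.97368615, -0.0997519 ,  0.20490204,  0.39283599],
       [-0.22759272, -0.47178584,  0.85183313, -0.9555645 ],
       [ 0.01169791, -0.87605233, -0.48207414,  0.63480569],
       [ 0.        ,  0.        ,  0.        ,  1.        ]])}
top {'mtx': array([[383.30634186,   0.        , 261.5980119 ],
       [  0.       
[... 175 characters left out ...]
3927,  0.07847709, -0.01236152,  0.00533193],
       [-0.00506631, -0.21807806, -0.97591818,  1.34394978],
       [ 0.        ,  0.        ,  0.        ,  1.        ]])}
wrist {'mtx': array([[297.31863964,   0.        , 256.30878502],
       [  0.        , 297.31863964, 192.99638967],
       [  0.        ,   0.        ,   1.        ]]), 'tool_from_camera': array([[ 6.20857506e-04, -9.57255528e-01, -2.89242925e-01,
         7.37521849e-02],
       [ 9.99999799e-01,  5.57575852e-04,  3.01182182e-04,
        -7.20118352e-05],
       [-1.27033438e-04, -2.89243054e-01,  9.57255682e-01,
        -1.28195234e-01],
       [ 0.00000000e+00,  0.00000000e+00,  0.00000000e+00,
         1.00000000e+00]])}
```

View pics/top0.png

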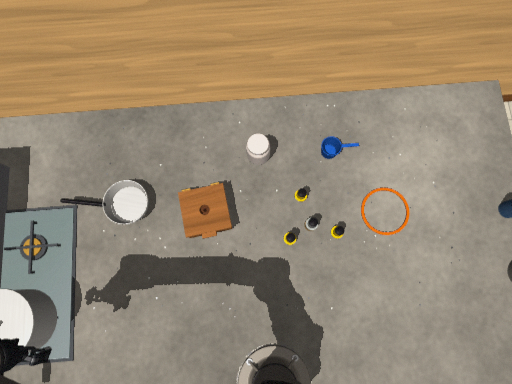

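View pics/side0.png

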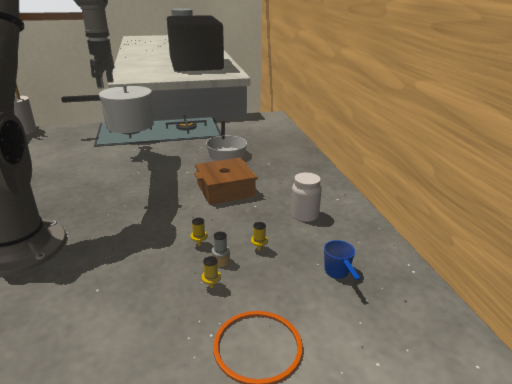

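Top view: the whistle-shaped things are yellow at (302,194), (290,238) and (338,231), and bare steel at (312,222), which is (220,245) in the side view. The steel one fits. The box is at (206,210), with its lip at the bottom (208,236) and its opening at (205,210). I'll confirm in a crop.

```bash
cat > h.py <<'E'
import cv2,numpy as np
from bench import r,eyes
from scipy.spatial.transform import Rotation as R
def ray(n,px):
    c=eyes.camera_info(n);K=c["mtx"];E=c["extrinsics"]
    d=E[:3,:3]@np.linalg.inv(K)@[px[0],px[1],1];return E[:3,3],d
def plane(n,px,z):
    o,d=ray(n,px);return o+d*(z-o[2])/d[2]
def proj(n,p):
    c=eyes.camera_info(n);E=np.linalg.inv(c["extrinsics"]);q=c["mtx"]@(E[:3,:3]@p+E[:3,3]);return q[:2]/q[2]
def wpose(o):
    T=np.eye(4);T[:3,:3]=R.from_rotvec(o["orientation"]).as_matrix();T[:3,3]=o["tcp_pos"]
    return T@eyes.camera_info("wrist")["tool_from_camera"]
def wproj(T,p):
    K=eyes.camera_info("wrist")["mtx"];q=np.linalg.inv(T)@np.append(p,1);q=q[:3]
    rr=np.hypot(q[0],q[1]);a=np.arctan2(rr,q[2])*K[0,0];return np.array([K[0,2]+a*q[0]/rr,K[1,2]+a*q[1]/rr])
def wplane(T,px,z):
    K=eyes.camera_info("wrist")["mtx"];v=(np.array(px)-K[:2,2]);rr=np.hypot(*v);a=rr/K[0,0]
    d=T[:3,:3]@np.array([*(v/rr*np.sin(a)),np.cos(a)]);o=T[:3,3];return o+d*(z-o[2])/d[2]
E
python3 - <<'E'
from h import *
t=cv2.imread("pics/top0.png");s=cv2.imread("pics/side0.png")
a=cv2.resize(t[180:250,170:350],(800,311),interpolation=cv2.INTER_CUBIC)
b=cv2.resize(s[150:290,180:340],(320,280),interpolation=cv2.INTER_CUBIC)
o=np.zeros((600,800,3),np.uint8);o[:311]=a;o[315:595,:320]=b
c=cv2.resize(s[215:280,180:280],(430,280),interpolation=cv2.INTER_CUBIC);o[315:595,350:780]=c
cv2.imwrite("pics/crop1.png",o)
for nm,px,z in[("steel cap",(312.5,221),.108),("op",(205,210),.07),("y1",(302,194),.07),("y2",(290,238),.07),("y3",(338,231),.07)]:print(nm,plane("top",px,z).round(3))
print(proj("top",np.array([.205,.643,.245])))
E
```

```text
steel cap [ 0.503 -0.167  0.108]
op [0.574 0.185 0.07 ]
y1 [ 0.602 -0.146  0.07 ]
y2 [ 0.457 -0.092  0.07 ]
y3 [ 0.467 -0.253  0.07 ]
[ 32.18969964 347.05988327]
```

View pics/crop1.png

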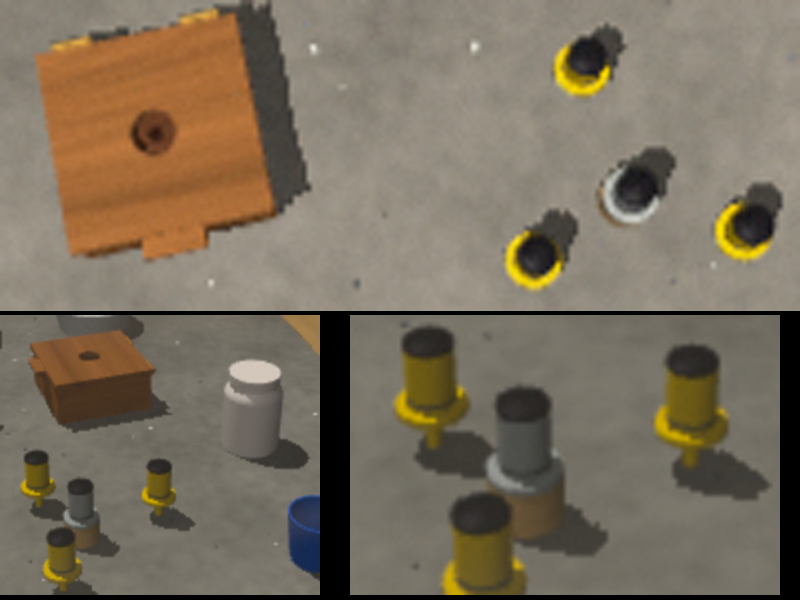

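The crop confirms it: the steel whistle, grey with its flange on the wooden ring, is at crop (637,190), which is top (313,222). The three yellow ones around it are decoys, so the fingers must go down between them.

```bash
python3 - <<'E'
from h import *
f=lambda x,y:(170+x*.225-.4,180+y*.225-.4)
w=plane("top",f(635,188),.079);print("w",w, plane("side",(180+523/4.3-.4,215+400-315-.4-300+ (0)),.08) if 0 else "")
print("w side",plane("side",(180+(522-350)/4.3-.4,215+(398-315)*65/280-.4),.082))
for n,p in[("y1",(588,57)),("y2",(538,257)),("y3",(752,223))]:
    q=plane("top",f(*p),.078);v=(q-w)[:2];print(n,q.round(3),np.hypot(*v).round(3),np.degrees(np.arctan2(v[1],v[0])).round())
for p in[(153,133)]:print("open",plane("top",f(*p),.07))
c=[plane("top",f(*p),.07) for p in[(38,55),(237,13),(275,212),(72,254)]];print("lid corners",np.round(c,3),np.mean(c,0))
print("open side",plane("side",(180+89/2-.4,150+(355-315)/2-.4),.07))
M=R.from_rotvec(r.get_obs()["orientation"]).as_matrix();print(M.round(3),np.degrees(np.arctan2(M[1,1],M[0,1])))
E
```

```text
w [ 0.50338246 -0.17024312  0.079     ] 
w side [ 0.50022342 -0.17352348  0.082     ]
y1 [ 0.606 -0.146  0.078] 0.105 13.0
y2 [ 0.458 -0.093  0.078] 0.089 120.0
y3 [ 0.471 -0.254  0.078] 0.09 -111.0
open [0.57543256 0.18796907 0.07      ]
lid corners [[0.643 0.273 0.07 ]
 [0.664 0.119 0.07 ]
 [0.508 0.099 0.07 ]
 [0.489 0.253 0.07 ]] [0.57592551 0.18604051 0.07      ]
open side [0.57144789 0.18893664 0.07      ]
[[-0.953  0.304 -0.   ]
 [ 0.304  0.953 -0.001]
 [-0.    -0.001 -1.   ]] 72.30629132115722
```

Request:
step_arm(
  rows=[
    [0.06,-0.03,0.01,0,0,-0.03],
    [0.11,-0.08,0.02,0,0,-0.07],
    [0.16,-0.13,0.03,0,0,-0.11],
    [0.21,-0.18,0.04,0,0,-0.15],
    [0.26,-0.23,0.05,0,0,-0.19],
  ],
  jaw=0.3,
  squeeze=40,
)

```text
clock: 0.57
tcp_pos: [0.3589, 0.5066, 0.2746]
orientation: [-1.379, -2.822, 0.001]
contact_force: [0.7, 0.6, -0.5]
grip_width: 0.06
gripper_force: 0.0
```

Request:
step_arm(
  rows=[
    [0.05,-0.05,0,0,0,-0.04],
    [0.1,-0.1,0,0,0,-0.08],
    [0.14,-0.15,0,0,0,-0.12],
    [0.18,-0.2,0,0,0,-0.155],
    [0.2,-0.26,0,0,0,-0.19],
  ],
)

```text
clock: 0.98
tcp_pos: [0.4801, 0.3509, 0.2746]
orientation: [2.148, 2.291, 0.002]
contact_force: [0.2, 0.9, 0.1]
grip_width: 0.0598
gripper_force: 0.0
```

Request:
step_arm(
  rows=[
    [0.02,-0.065,0,0,0,-0.04],
    [0.05,-0.13,0,0,0,-0.08],
    [0.08,-0.195,0,0,0,-0.12],
    [0.11,-0.24,0,0,0,-0.153],
    [0.11,-0.24,0,0,0,-0.153],
  ],
)

```text
clock: 1.4
tcp_pos: [0.5472, 0.1995, 0.2753]
orientation: [2.638, 1.699, 0.001]
contact_force: [-0.5, -0.5, -0.4]
grip_width: 0.0596
gripper_force: 0.0
```

```bash
python3 - <<'E'
from h import *
o=r.get_obs();T=wpose(o);im=eyes.grab_frame("wrist")[:,:,::-1];cv2.imwrite("pics/wbox.png",im);np.save("Tbox.npy",T)
print(o["clock"],o["tcp_pos"],wproj(T,np.array([.575,.188,.07])),wproj(T,np.array([.575,.188,.058])))
c=wproj(T,np.array([.575,.188,.065])).astype(int);k=im[max(c[1]-60,0):c[1]+60,max(c[0]-80,0):c[0]+80];print(c)
cv2.imwrite("pics/wbox2.png",cv2.resize(k,None,fx=5,fy=5,interpolation=cv2.INTER_CUBIC))
E
```

```text
1.4 [0.54723794 0.19953087 0.27527389] [281.7331536  169.32464429] [280.8519862  167.17287046]
[281 168]
```

View pics/wbox2.png

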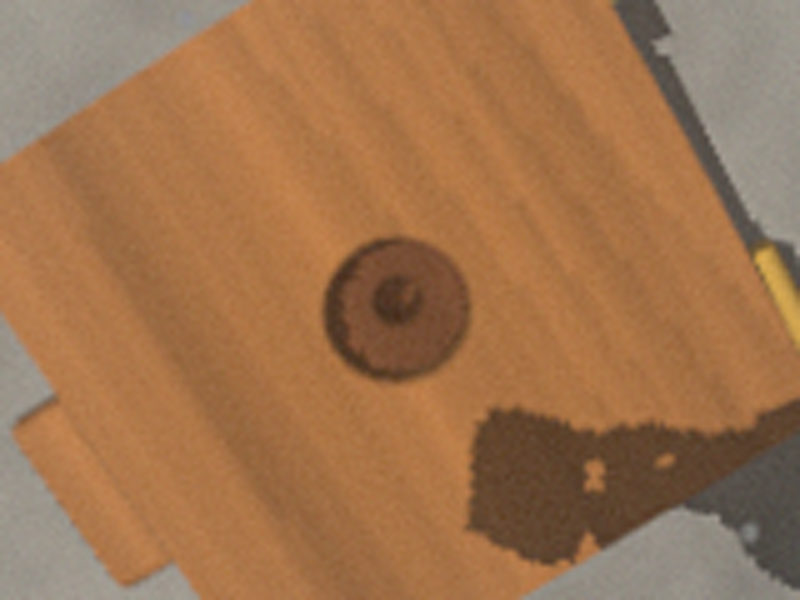

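The wrist view shows the opening centred at crop (397,309), about pixel (280.0,169.4), and the drilled hole at crop (397,298), about pixel (280.0,167.2).

```bash
python3 - <<'E'
from h import *
T=np.load("Tbox.npy");print("open",wplane(T,(280.,169.4),.07),"hole",wplane(T,(280.0,167.2),.058))
E
```

```text
open [0.5731391  0.18873875 0.07      ] hole [0.57405883 0.18838628 0.058     ]
```

Request:
step_arm(
  rows=[
    [-0.01,-0.065,0,0,0,0],
    [-0.02,-0.13,0,0,0,0],
    [-0.03,-0.195,0,0,0,0],
    [-0.04,-0.26,0,0,0,0],
    [-0.05,-0.325,0,0,0,0],
  ],
)

```text
clock: 1.87
tcp_pos: [0.5131, 0.0131, 0.2745]
orientation: [-2.624, -1.727, -0.0]
contact_force: [0.3, -0.4, 0.7]
grip_width: 0.0599
gripper_force: 0.0
```

Request:
step_arm(
  rows=[
    [-0.01,-0.065,0,0,0,0],
    [-0.02,-0.13,0,0,0,0],
    [-0.025,-0.195,0,0,0,0],
    [-0.025,-0.29,0,0,0,0],
    [-0.025,-0.29,0,0,0,0],
  ],
)

```text
clock: 2.28
tcp_pos: [0.4978, -0.1655, 0.2751]
orientation: [2.629, 1.717, -0.0]
contact_force: [-0.0, -0.6, 0.2]
grip_width: 0.0597
gripper_force: 0.0
```

```bash
python3 - <<'E'
from h import *
o=r.get_obs();T=wpose(o);im=eyes.grab_frame("wrist")[:,:,::-1];cv2.imwrite("pics/wst.png",im);np.save("Tst.npy",T)
p=wproj(T,np.array([.5025,-.1705,.082]));print(o["clock"],o["tcp_pos"],p)
c=p.astype(int);k=im[max(c[1]-75,0):c[1]+75,max(c[0]-100,0):c[0]+100];print(c)
cv2.imwrite("pics/wst2.png",cv2.resize(k,None,fx=4,fy=4,interpolation=cv2.INTER_CUBIC))
E
```

```text
2.2833 [ 0.4977798  -0.16545131  0.27511189] [261.74737866 175.00641611]
[261 175]
```

View pics/wst2.png

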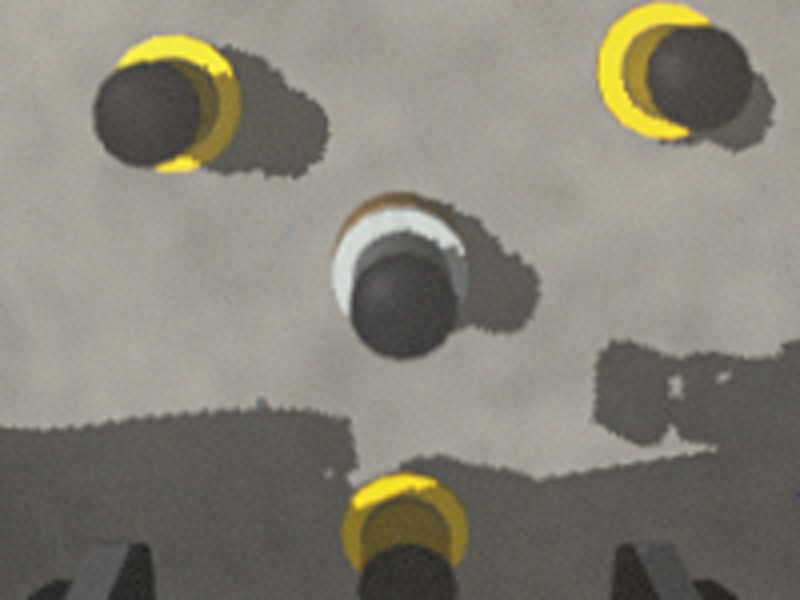

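Steel cap is at crop (404,304), within 1 px of prediction. The yellow decoys at (150,110), (700,75) and (405,575) are off the horizontal line along which the fingers close.

Request:
step_arm(
  rows=[
    [0.008,-0.008,-0.065,0,0,0],
    [0.008,-0.008,-0.13,0,0,0],
    [0.008,-0.008,-0.195,0,0,0],
    [0.008,-0.008,-0.25,0,0,0],
    [0.008,-0.008,-0.27,0,0,0],
  ],
)

```text
clock: 2.75
tcp_pos: [0.5012, -0.1628, 0.1082]
orientation: [-2.62, -1.724, 0.008]
contact_force: [-0.4, 0.4, 0.6]
grip_width: 0.0597
gripper_force: 0.0
```

Request:
step_arm(
  rows=[
    [0,0,-0.03,0,0,0],
    [0,0,-0.06,0,0,0],
    [0,0,-0.08,0,0,0],
    [0,0,-0.093,0,0,0],
    [0,0,-0.093,0,0,0],
  ],
)

```text
clock: 3.17
tcp_pos: [0.5034, -0.1647, 0.0561]
orientation: [-2.625, -1.724, 0.001]
contact_force: [0.6, 0.5, 0.2]
grip_width: 0.0599
gripper_force: 0.0
```

Request:
step_arm(
  rows=[
    [0,0,0,0,0,0],
    [0,0,0,0,0,0],
    [0,0,0,0,0,0],
  ],
)

```text
clock: 3.42
tcp_pos: [0.5044, -0.1655, 0.0579]
orientation: [2.626, 1.722, 0.002]
contact_force: [0.1, 0.1, -0.2]
grip_width: 0.0601
gripper_force: 0.0
```

```bash
python3 - <<'E'
from h import *
for i in range(3):
    o=r.get_obs();T=wpose(o);im=eyes.grab_frame("wrist")[:,:,::-1];print(o["clock"],o["tcp_pos"],np.abs(o["qvel"]).max())
    print([wproj(T,np.array([.5026,-.1702,z])) for z in(.082,)])
cv2.imwrite("pics/wgr.png",im)
E
```

```text
3.4167 [ 0.50440327 -0.16550059  0.05785441] 0.0046774311950782375
[array([257.17560381, 298.06236668])]
3.4667 [ 0.50426926 -0.16549811  0.05771939] 0.0035619922241244195
[array([257.45465536, 298.15719725])]
3.5167 [ 0.50415934 -0.1654674   0.05759427] 0.003845969661968467
[array([257.70745473, 298.30233488])]
```

View pics/wgr.png

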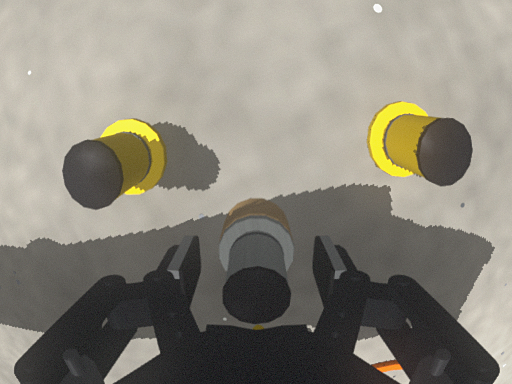

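```bash
python3 - <<'E'
from h import *
o=r.get_obs();T=wpose(o);w=wplane(T,(257,295),.082);d=w[:2]-o["tcp_pos"][:2]
M=R.from_rotvec(o["orientation"]).as_matrix();print(w,d*1e3,d/.6,"tool xy mm",M[:2,:2].T@d*1e3, o["tcp_pos"], "tilt",M[:,2])
E
```

```text
[ 0.50297599 -0.16826761  0.082     ] [-1.075174 -2.864572] [-0.00179196 -0.00477429] tool xy mm [-3.05577613  0.15492845] [ 0.50405116 -0.16540304  0.05744529] tilt [ 1.14892326e-03 -2.85993862e-05 -9.99999340e-01]
```

Request:
step_arm(
  rows=[
    [-0.002,-0.006,0,0,0,0],
    [-0.002,-0.006,0,0,0,0],
    [-0.002,-0.006,0,0,0,0],
  ],
)

```text
clock: 3.82
tcp_pos: [0.5023, -0.1694, 0.057]
orientation: [2.627, 1.722, 0.0]
contact_force: [0.2, -0.1, -0.6]
grip_width: 0.0598
gripper_force: 0.0
```

Request:
step_arm(
  rows=[
    [0,0,0,0,0,0],
    [0,0,0,0,0,0],
    [0,0,0,0,0,0],
    [0,0,0,0,0,0],
    [0,0,0,0,0,0],
  ],
  jaw=0.9,
  squeeze=40,
)

```text
clock: 4.23
tcp_pos: [0.5026, -0.169, 0.0569]
orientation: [2.627, 1.723, 0.0]
contact_force: [0.5, 0.3, 0.8]
grip_width: 0.0293
gripper_force: 39.4
```

Request:
step_arm(
  rows=[
    [0,0,0.02,0,0,0],
    [0,0,0.05,0,0,0],
    [0,0,0.1,0,0,0],
    [0,0,0.16,0,0,0],
    [0,0,0.2,0,0,0],
  ],
)

```text
clock: 4.65
tcp_pos: [0.5025, -0.1696, 0.1798]
orientation: [2.627, 1.721, 0.001]
contact_force: [0.3, 0.1, -1.5]
grip_width: 0.0293
gripper_force: 39.8
```

Request:
step_arm(
  rows=[
    [0.01,0.05,0.02,0,0,0],
    [0.02,0.11,0.02,0,0,0],
    [0.04,0.17,0.02,0,0,0],
    [0.05,0.23,0.02,0,0,0],
    [0.06,0.29,0.02,0,0,0],
  ],
)

```text
clock: 5.07
tcp_pos: [0.5383, 0.0066, 0.1897]
orientation: [-2.627, -1.722, -0.001]
contact_force: [0.7, 0.2, -1.0]
grip_width: 0.0289
gripper_force: 39.8
```

Request:
step_arm(
  rows=[
    [0.01,0.06,0,0,0,0],
    [0.02,0.12,0,0,0,0],
    [0.04,0.18,0,0,0,0],
    [0.05,0.24,0,0,0,0],
    [0.06,0.3,0,0,0,0],
  ],
)

```text
clock: 5.48
tcp_pos: [0.5743, 0.1866, 0.1895]
orientation: [2.627, 1.723, -0.0]
contact_force: [0.2, -0.6, -1.7]
grip_width: 0.0291
gripper_force: 39.8
```

Request:
step_arm(
  rows=[
    [0,0,0,0,0,0],
    [0,0,0,0,0,0],
    [0,0,0,0,0,0],
  ],
)

```text
clock: 5.73
tcp_pos: [0.574, 0.1844, 0.1891]
orientation: [2.626, 1.723, -0.001]
contact_force: [-0.1, -0.6, -1.7]
grip_width: 0.0292
gripper_force: 39.8
```

```bash
python3 - <<'E'
from h import *
o=r.get_obs();T=wpose(o);im=eyes.grab_frame("wrist")[:,:,::-1];s=eyes.grab_frame("side")[:,:,::-1];s=np.ascontiguousarray(s)
print(o["clock"],o["tcp_pos"],o["contact_force"],o["moment"],o["grip_width"])
M=R.from_rotvec(o["orientation"]).as_matrix();print(M[:,2])
p=proj("side",o["tcp_pos"]).astype(int)
a=cv2.resize(s[p[1]-40:p[1]+80,p[0]-50:p[0]+50],(400,480),interpolation=cv2.INTER_CUBIC)
b=cv2.resize(im[150:384,156:356],(400,468));v=np.zeros((480,800,3),np.uint8);v[:,:400]=a;v[:468,400:]=b
cv2.imwrite("pics/held.png",v);print(p)
E
```

```text
5.7333 [0.5740422  0.18436483 0.18908078] [-0.07984928 -0.55419598 -1.669937  ] [-0.07446282 -0.03916984  0.03418106] 0.029155695360551893
[-3.93553931e-04 -9.96761660e-04 -9.99999426e-01]
[224 134]
```

View pics/held.png

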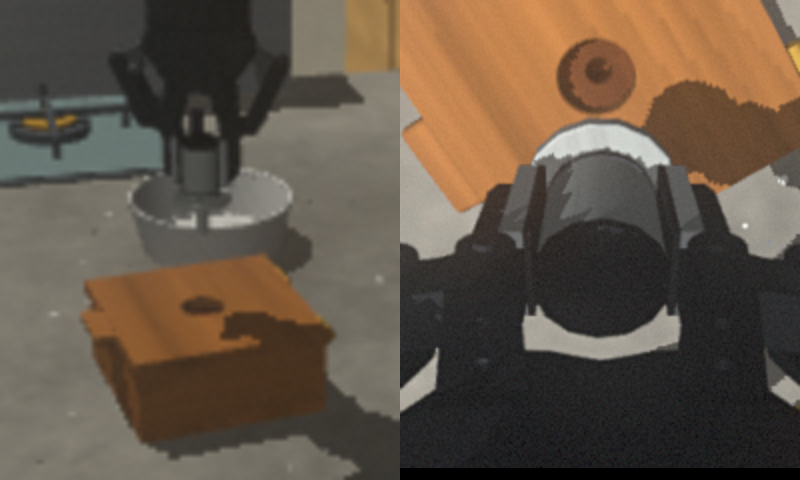

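The whistle is held upright. The opening is at wrist pixel (254,187.5), the hole at (256,184.5) and the cap top at (257,288.5).

```bash
python3 - <<'E'
from h import *
o=r.get_obs();T=wpose(o);z=o["tcp_pos"][2]
w=wplane(T,(256.8,288.5),z+.025);op=wplane(T,(253.8,187.3),.07);h=wplane(T,(255.8,184.3),.058)
print("cap",w,"open",op,"hole",h,"tcp",o["tcp_pos"],"h-tcp mm",(h-o["tcp_pos"])*1e3)
E
```

```text
cap [0.57464153 0.18373898 0.21416757] open [0.5738711  0.18761538 0.07      ] hole [0.57522161 0.18641588 0.058     ] tcp [0.57426937 0.1831055  0.18916757] h-tcp mm [   0.95223305    3.31038041 -131.16757311]
```

Request:
step_arm(
  rows=[
    [0.001,0.006,-0.04,0,0,0],
    [0.001,0.006,-0.07,0,0,0],
    [0.001,0.006,-0.095,0,0,0],
    [0.001,0.006,-0.11,0,0,0],
    [0.001,0.006,-0.11,0,0,0],
  ],
)

```text
clock: 6.25
tcp_pos: [0.5738, 0.1869, 0.1212]
orientation: [-2.628, -1.72, 0.006]
contact_force: [-0.6, -0.7, -0.6]
grip_width: 0.0293
gripper_force: 39.8
```

Request:
step_arm(
  rows=[
    [0,0,0,0,0,0],
    [0,0,0,0,0,0],
    [0,0,0,0,0,0],
  ],
)

```text
clock: 6.5
tcp_pos: [0.5759, 0.1885, 0.124]
orientation: [2.627, 1.722, 0.003]
contact_force: [-0.4, 0.2, -1.6]
grip_width: 0.0291
gripper_force: 39.8
```

```bash
python3 - <<'E'
from h import *
for i in range(3):
    o=r.get_obs();print(o["clock"],o["tcp_pos"],o["contact_force"],o["moment"]);im=eyes.grab_frame("wrist")
E
```

```text
6.5 [0.57585304 0.18849475 0.12404968] [-0.42201881  0.24967627 -1.59481075] [ 0.0115551  -0.01724197  0.0267222 ]
6.55 [0.5757112  0.18861581 0.12391594] [ 0.00737936  0.35304487 -0.92358277] [-0.00548     0.01143484 -0.01057748]
6.6 [0.57558259 0.1887023  0.12376456] [-0.44436988 -0.12996929 -1.25744241] [ 0.00817737 -0.01694662  0.00045035]
```

Request:
step_arm(
  rows=[
    [-0.001,-0.003,-0.005,0,0,0],
    [-0.001,-0.003,-0.009,0,0,0],
    [-0.001,-0.003,-0.013,0,0,0],
    [-0.001,-0.003,-0.016,0,0,0],
    [-0.001,-0.003,-0.018,0,0,0],
  ],
)

```text
clock: 7.07
tcp_pos: [0.5742, 0.1868, 0.1116]
orientation: [-2.627, -1.723, 0.001]
contact_force: [-0.2, 0.4, -1.0]
grip_width: 0.0294
gripper_force: 39.8
```

Request:
step_arm(
  rows=[
    [0,0,-0.001,0,0,0],
    [0,0,-0.002,0,0,0],
    [0,0,-0.003,0,0,0],
    [0,0,-0.004,0,0,0],
    [0,0,-0.005,0,0,0],
  ],
)

```text
clock: 7.48
tcp_pos: [0.5746, 0.1868, 0.1095]
orientation: [-2.627, -1.723, -0.001]
contact_force: [-2.4, 0.1, 6.0]
grip_width: 0.0292
gripper_force: 40.4
```

Request:
step_arm(
  rows=[
    [-0.001,0,0.0005,0,0,0],
    [-0.002,0,0.0005,0,0,0],
    [-0.002,0,0.0005,0,0,0],
  ],
)

```text
clock: 7.73
tcp_pos: [0.5741, 0.1868, 0.1099]
orientation: [2.626, 1.722, 0.003]
contact_force: [0.8, 0.0, 3.9]
grip_width: 0.0292
gripper_force: 40.3
```

Request:
step_arm(
  rows=[
    [0,0.001,0,0,0,0],
    [0,0.002,0,0,0,0],
    [0,0.002,0,0,0,0],
  ],
)

```text
clock: 7.98
tcp_pos: [0.574, 0.1873, 0.1096]
orientation: [2.626, 1.722, 0.001]
contact_force: [1.7, -2.8, 4.6]
grip_width: 0.0294
gripper_force: 40.4
```

Request:
step_arm(
  rows=[
    [0,0.001,0,0,0,0],
    [0,0.002,0,0,0,0],
    [0,0.002,0,0,0,0],
  ],
)

```text
clock: 8.23
tcp_pos: [0.5734, 0.1888, 0.1094]
orientation: [2.627, 1.722, -0.0]
contact_force: [2.0, -3.5, 4.7]
grip_width: 0.029
gripper_force: 40.4
```

Request:
step_arm(
  rows=[
    [0.001,0,0,0,0,0],
    [0.002,0,0,0,0,0],
    [0.0025,0,0,0,0,0],
  ],
)

```text
clock: 8.48
tcp_pos: [0.5739, 0.1888, 0.1091]
orientation: [-2.627, -1.722, 0.003]
contact_force: [-0.8, -2.7, 6.8]
grip_width: 0.0292
gripper_force: 40.5
```

Request:
step_arm(
  rows=[
    [0.001,0,0,0,0,0],
    [0.002,0,0,0,0,0],
    [0.002,0,0,0,0,0],
  ],
)

```text
clock: 8.73
tcp_pos: [0.5743, 0.1888, 0.1088]
orientation: [-2.626, -1.722, 0.006]
contact_force: [-2.1, -2.6, 7.0]
grip_width: 0.0292
gripper_force: 40.5
```

Request:
step_arm(
  rows=[
    [0.001,-0.001,0.001,0,0,0],
    [0.001,-0.002,0.001,0,0,0],
    [0.001,-0.003,0.001,0,0,0],
    [0.001,-0.004,0.001,0,0,0],
  ],
)

```text
clock: 9.07
tcp_pos: [0.5744, 0.1879, 0.1093]
orientation: [-2.624, -1.722, 0.005]
contact_force: [-2.8, 1.0, 5.7]
grip_width: 0.0292
gripper_force: 40.4
```

Request:
step_arm(
  rows=[
    [0,-0.001,0,0,0,0],
    [0,-0.002,0,0,0,0],
    [0,-0.003,0,0,0,0],
  ],
)

```text
clock: 9.32
tcp_pos: [0.5745, 0.1872, 0.1094]
orientation: [-2.622, -1.723, 0.003]
contact_force: [-1.8, 1.9, 5.3]
grip_width: 0.0292
gripper_force: 40.4
```

Request:
step_arm(
  rows=[
    [0,-0.001,0,0,0,0],
    [0,-0.002,0,0,0,0],
    [0,-0.003,0,0,0,0],
  ],
)

```text
clock: 9.57
tcp_pos: [0.5751, 0.1858, 0.1096]
orientation: [-2.622, -1.723, 0.001]
contact_force: [-1.3, 3.3, 3.4]
grip_width: 0.029
gripper_force: 40.4
```

Request:
step_arm(
  rows=[
    [0.001,0,-0.0005,0,0,0],
    [0.002,0,-0.0005,0,0,0],
    [0.002,0,-0.0005,0,0,0],
  ],
)

```text
clock: 9.82
tcp_pos: [0.5757, 0.1856, 0.1092]
orientation: [-2.622, -1.723, 0.003]
contact_force: [-2.5, 2.0, 6.1]
grip_width: 0.0295
gripper_force: 40.4
```

Request:
step_arm(
  rows=[
    [0,0.001,0,0,0,0],
    [0,0.002,0,0,0,0],
    [0,0.003,0,0,0,0],
    [0,0.004,0,0,0,0],
  ],
)

```text
clock: 10.15
tcp_pos: [0.5758, 0.1865, 0.1091]
orientation: [-2.624, -1.723, 0.005]
contact_force: [-2.8, -2.1, 6.3]
grip_width: 0.0294
gripper_force: 40.5
```

Request:
step_arm(
  rows=[
    [0,0.001,0,0,0,0],
    [0,0.002,0,0,0,0],
    [0,0.003,0,0,0,0],
    [0,0.004,0,0,0,0],
  ],
)

```text
clock: 10.48
tcp_pos: [0.576, 0.1873, 0.1091]
orientation: [-2.626, -1.722, 0.006]
contact_force: [-2.1, -4.4, 6.0]
grip_width: 0.0293
gripper_force: 40.5
```

Request:
step_arm(
  rows=[
    [0,0.001,0.0005,0,0,0],
    [0,0.002,0.0005,0,0,0],
    [0,0.003,0.0005,0,0,0],
    [0,0.004,0.0005,0,0,0],
  ],
  squeeze=70,
)

```text
clock: 10.82
tcp_pos: [0.5767, 0.1905, 0.1093]
orientation: [-2.626, -1.722, 0.003]
contact_force: [0.9, 0.9, -1.6]
grip_width: 0.0289
gripper_force: 68.9
```

Request:
step_arm(
  rows=[
    [0,0.001,0,0,0,0],
    [0,0.002,0,0,0,0],
    [0,0.003,0,0,0,0],
    [0,0.004,0,0,0,0],
  ],
)

```text
clock: 11.15
tcp_pos: [0.5768, 0.1923, 0.1092]
orientation: [-2.627, -1.723, 0.004]
contact_force: [-1.6, -3.9, -1.8]
grip_width: 0.029
gripper_force: 69.0
```

Request:
step_arm(
  rows=[
    [-0.001,0,0,0,0,0],
    [-0.002,0,0,0,0,0],
    [-0.003,0,0,0,0,0],
    [-0.004,0,0,0,0,0],
  ],
)

```text
clock: 11.48
tcp_pos: [0.5757, 0.1926, 0.11]
orientation: [2.627, 1.722, 0.001]
contact_force: [0.9, -2.8, -3.1]
grip_width: 0.029
gripper_force: 69.1
```

Request:
step_arm(
  rows=[
    [0,-0.0015,0,0,0,0],
    [0.001,-0.003,0,0,0,0],
    [0.001,-0.003,-0.002,0,0,0],
    [0.001,-0.003,-0.004,0,0,0],
    [0.001,-0.003,-0.005,0,0,0],
  ],
)

```text
clock: 11.9
tcp_pos: [0.576, 0.1916, 0.1069]
orientation: [-2.626, -1.723, -0.001]
contact_force: [0.2, 0.3, -1.7]
grip_width: 0.0286
gripper_force: 69.2
```

It dropped in: vertical force has gone and the tip is below the wood surface. I'll sink it the rest of the way.

Request:
step_arm(
  rows=[
    [0,0,-0.003,0,0,0],
    [0,0,-0.006,0,0,0],
    [0,0,-0.009,0,0,0],
    [0,0,-0.011,0,0,0],
    [0,0,-0.012,0,0,0],
  ],
)

```text
clock: 12.32
tcp_pos: [0.5758, 0.191, 0.0994]
orientation: [-2.627, -1.723, 0.0]
contact_force: [-0.2, -0.1, -1.3]
grip_width: 0.0289
gripper_force: 69.2
```

Request:
step_arm(
  rows=[
    [0,0,-0.001,0,0,0],
    [0,0,-0.002,0,0,0],
    [0,0,-0.003,0,0,0],
    [0,0,-0.003,0,0,0],
  ],
)

```text
clock: 12.65
tcp_pos: [0.5759, 0.191, 0.0979]
orientation: [2.627, 1.723, -0.0]
contact_force: [-1.0, -0.4, -1.2]
grip_width: 0.0288
gripper_force: 69.2
```

Request:
step_arm(
  rows=[
    [0,0,-0.001,0,0,0],
    [0,0,-0.002,0,0,0],
    [0,0,-0.002,0,0,0],
    [0,0,-0.002,0,0,0],
  ],
)

```text
clock: 12.98
tcp_pos: [0.576, 0.191, 0.097]
orientation: [-2.627, -1.723, -0.0]
contact_force: [-1.0, -0.3, 1.8]
grip_width: 0.0287
gripper_force: 69.8
```

Request:
step_arm(
  rows=[
    [0,0,-0.001,0,0,0],
    [0,0,-0.001,0,0,0],
    [0,0,-0.001,0,0,0],
  ],
)

```text
clock: 13.23
tcp_pos: [0.5761, 0.191, 0.097]
orientation: [-2.627, -1.723, -0.001]
contact_force: [-3.6, -1.6, 8.0]
grip_width: 0.0289
gripper_force: 70.4
```

Request:
step_arm(
  rows=[
    [0,0,0,0,0,0],
    [0,0,0,0,0,0],
    [0,0,0,0,0,0],
    [0,0,0,0,0,0],
    [0,0,0,0,0,0],
  ],
  jaw=0.25,
)

```text
clock: 13.65
tcp_pos: [0.5759, 0.191, 0.096]
orientation: [2.627, 1.723, -0.0]
contact_force: [0.1, -0.6, 0.7]
grip_width: 0.0641
gripper_force: 0.0
```

```bash
python3 - <<'E'
from h import *
o=r.get_obs();print(o["clock"],o["tcp_pos"],o["contact_force"],o["grip_width"])
im=eyes.grab_frame("wrist")[:,:,::-1];cv2.imwrite("pics/rel.png",im)
E
```

```text
13.65 [0.57589853 0.19097027 0.09597151] [ 0.05980261 -0.61590966  0.67118176] 0.06410893710261192
```

View pics/rel.png

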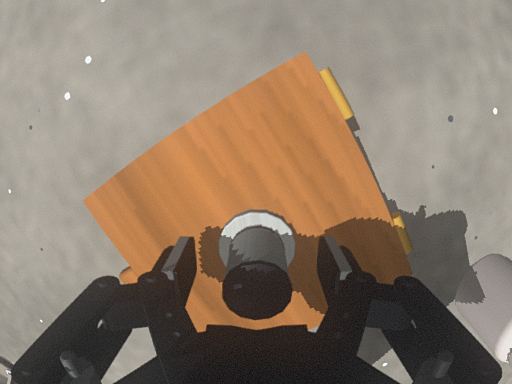

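The whistle is free, with its cap at (257,290) and its flange flat on the lid. I'll retreat straight up.

Request:
step_arm(
  rows=[
    [0,0,0.02,0,0,0],
    [0,0,0.06,0,0,0],
    [0,0,0.12,0,0,0],
    [0,0,0.18,0,0,0],
    [0,0,0.24,0,0,0],
  ],
)

```text
clock: 14.12
tcp_pos: [0.5757, 0.1905, 0.2424]
orientation: [2.627, 1.722, -0.0]
contact_force: [0.4, 0.3, 0.4]
grip_width: 0.0637
gripper_force: 0.0
```

Request:
step_arm(
  rows=[
    [-0.03,0.03,0.03,0,0,0],
    [-0.06,0.06,0.05,0,0,0],
    [-0.08,0.1,0.05,0,0,0],
    [-0.08,0.1,0.05,0,0,0],
    [-0.08,0.1,0.05,0,0,0],
  ],
)

```text
clock: 14.53
tcp_pos: [0.527, 0.2529, 0.271]
orientation: [-2.623, -1.727, -0.001]
contact_force: [-0.5, -0.4, -0.3]
grip_width: 0.0642
gripper_force: 0.0
```

```bash
python3 - <<'E'
from h import *
s=eyes.grab_frame("side")[:,:,::-1];w=eyes.grab_frame("wrist")[:,:,::-1]
v=np.hstack([cv2.resize(s[110:290,150:330],(400,400),interpolation=cv2.INTER_CUBIC),cv2.resize(w[:,64:448],(400,400))])
cv2.imwrite("pics/end.png",v)
E
```

```text
(no output)
```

View pics/end.png

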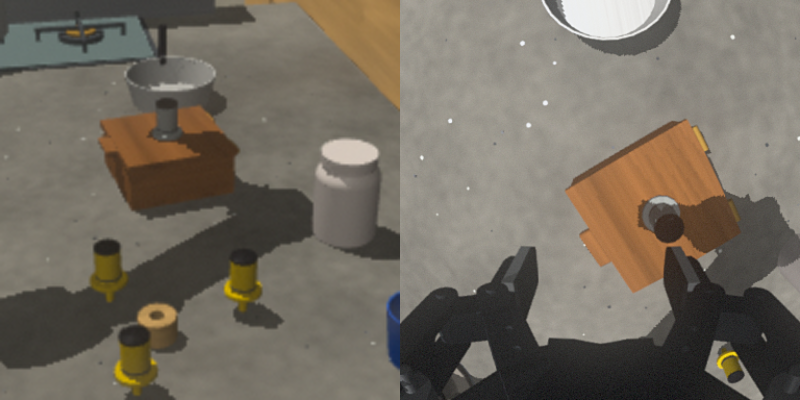

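The whistle stands upright on the lid at (167,120) in the left panel, flange flat. The lid is shut, the stand is empty and the decoys haven't moved.

```bash
python3 -c "
from bench import r
print(r.hand_in())"
```

```text
the job is handed in; nothing more can be done
None
```

The steel whistle is parked upright in the box's blind hole with its flange flat on the shut lid, nothing else was moved, and I handed the job in at about 15 s with no measured force above about 9 N.

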